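# Rock the seesaw gate and feed the milling balls to the other tub

## Task

The seesaw gate of the ball feeder is set to the wrong tub, the one on the right. With a fingertip, press its raised left end down so that it rocks fully over its pivot, and only then push the red shutter sideways by its post until it is open and all three white balls roll down into the other tub, on the left. Do not touch the balls with the robot or lift anything, and leave the jar, the cup and the wooden block where they are.

Things in the scene. Friction and masses are not known exactly. Their poses are not given: they have to be found in the camera images.
- feeder: The fixed ball feeder, about 735 mm wide (y), screwed to the table; origin on the table under the gate's pivot. Its x points away from the robot, y to the left tub, z up; it stands turned by up to 0.35 rad. A feed channel (48 mm wide over its walls) comes down from its far side, from (235, 0, 223 floor height) to (12, 0, 186) mm, walls 24 mm high, onto the middle of the gate. A clear plate 70 mm wide stands at x = -36, up to z = 235 mm, before the gate's middle.
- gate (a joint): Hinge of the yellow seesaw trough, 340 mm long along the feeder's y, pivot 135 mm above the table. Value in rad, from -0.3 to 0.3: positive = left end raised, so balls run to the right tub; negative = right end raised, balls run to the left tub. It is top-heavy, so it rests at one of its two stops and falls by itself to the other stop once pressed past level; under 5 N at the end is enough. It starts with the left end raised (set to the right tub).
- left_pad (a point): Centre of the top of the orange press pad, 50 x 50 mm and 6 mm thick, on the gate's left end, on the robot's side of the trough. In the gate's own frame it lies at (-52, 145, 40) mm from the pivot, flat with the trough. When raised it is about 216 mm above the table, when lowered about 130 mm; nothing is beside or above it. Its axes are the gate's.
- right_pad (a point): The same on the gate's right end, (-52, -145, 40) mm from the pivot.
- shutter (a joint): Slide of the red shutter that holds back the balls in the feed channel, in m: 0 closed (start), 0.055 fully open. It moves only along the feeder's +y (to the left) and stays where it is left; friction about 1 N. Balls pass from about 0.037 on.
- post_top (a point): Centre of the top of the shutter's square upright post, 16 x 16 mm, standing about 289 mm above the table. The post reaches 52 mm down from here, its sides along the feeder's x and y; below it is the shutter plate, and the tops of the channel's walls lie 66 to 70 mm below this point. It moves with the shutter; push the post's right side to the left.
- ball1_center (a point): Centre of a loose white ceramic ball, 30 mm across, 50 g, first in the queue behind the shutter (all balls look alike).
- ball2_center (a point): Centre of a loose white ceramic ball, 30 mm across, 50 g, second in the queue behind the shutter (all balls look alike).
- ball3_center (a point): Centre of a loose white ceramic ball, 30 mm across, 50 g, third in the queue behind the shutter (all balls look alike).
- left_tub (a point): Centre of the inner floor of the tub at the feeder's left end: an open plastic tub, 140 (x) x 130 (y) mm, walls 5 mm thick and 55 mm high, fixed; axes as the feeder's. One tub is blue and one green, and which colour stands at which end changes. A metal end plate 115 mm high stands behind it.
- right_tub (a point): The same for the tub at the feeder's right end. Fixed.
- jar: Bystander: loose amber glass jar with a white lid, 56 mm across, 75 mm high, origin at the centre of its underside.
- mug: Bystander: loose terracotta cup, 64 mm across, 70 mm high, origin at the centre of its underside.
- block: Bystander: loose wooden block, 90 x 55 x 45 mm high, origin at the centre of its underside.

How it is judged (in metres and radians):
On the way, in this order (a step that is already met when the one before it is completed fails the run):
1. the gate is rocked over to its other stop while the shutter is still closed (value of joint gate below -0.2 rad and value of joint shutter below 0.015 m), for 0.2 s.
2. the shutter is pushed open (value of joint shutter above 0.034 m), for 0.1 s.
At the end, for the whole second after the job is handed in: The gate rests at its other stop, right end raised (below -0.2 rad of -0.3), the shutter is open (more than 34 mm), and all three balls lie inside the tub at the left end (value of joint gate below -0.2 rad and value of joint shutter above 0.034 m and x of ball1_center in the frame of left_tub between -0.068 and 0.068 m and y of ball1_center in the frame of left_tub between -0.065 and 0.065 m and z of each of ball1_center, ball2_center, ball3_center in the frame of left_tub below 0.05 m and x of ball2_center in the frame of left_tub between -0.068 and 0.068 m and y of ball2_center in the frame of left_tub between -0.065 and 0.065 m and x of ball3_center in the frame of left_tub between -0.068 and 0.068 m and y of ball3_center in the frame of left_tub between -0.065 and 0.065 m); the robot touches nothing.
It fails at once if the robot touches a ball (contact force between any of ball1, ball2, ball3 and the fingers above 0.3 N or contact force between any of ball1, ball2, ball3 and the arm above 0.3 N).
It fails at once if a ball is lifted out of the feeder (height (world z) of any of ball1_center, ball2_center, ball3_center above 0.28 m).
It fails at once if the shutter is opened before the gate has been rocked over (value of joint shutter above 0.03 m and value of joint gate above -0.1 rad).
It fails at once if the jar, the cup or the block is moved by more than 20 mm (distance of any of jar, mug, block from where it was at the start of the episode above 0.02 m).
It also fails if it takes over 53 s, if anything falls off the work surface, if the arm or the gripper's body presses on something with over 40 N, if the wrist force passes 120 N, or if a joint passes its speed limit or range.

## Robot

A 6-joint arm with a two-finger parallel gripper is mounted at the origin on the work surface. World frame = base frame: x ahead of the robot, y to its left, z up, the work surface at z = 0. Lengths are in m, angles in degrees, forces in N, time in s.
With the tool pointing down it reaches from about 0.275 to 0.725 m from the base axis. Payload 15.9 kg.
Tool frame: the origin (TCP) lies on the mounting face of the last link; the fingertips stand 173 mm ahead of it and the grasp point (between the pads) lies 155 mm ahead of it; z points along the fingers, x is the direction in which the jaws open and shut, and the axes are right-handed (so a half turn about z gives the same grasp; the last joint's range is limited). The gripper opens to 85 mm and grips with 20 to 120 N. Pads are 22 mm wide; open, the fingers measure 114 mm over their backs; the gripper's body (76 mm by 85 mm) begins 54 mm behind the grasp point. The pads swing forward as they close: fully open they stand 13 mm farther back than shut.
Start: joints at [73.052, 12.198, -1.971, 75.831, 0, 90], TCP at [0.146, 0.478, 0.405] pointing down, gripper open.
Joint ranges: [-170.91, 170.91], [-42.67, 98.43], [-65.05, 77.54], [-120.47, 116.71], [-90, 82.35], [-180, 180]. Speed limits (degrees/s): [108.29, 108.29, 136.94, 147.25, 180, 180].

## Interface

Orientations are given as a 3x3 rotation matrix whose columns are the frame's x, y, z axes.
In Python, from workcell import r gives the robot as it stands.
- The arm moves only by the tool play_rows, never from a script. Its argument "rows" is a list of rows, each an object of numbers: "dx", "dy", "dz": the shift along the tool's x, y, z in cm; "rx", "ry", "rz": the turn, a rotation vector about the tool's x, y, z in rad; "fingers": the finger opening in cm, from 0 to 8.54. A call has exactly 5 rows; each row shifts and turns the commanded pose from where the row before left it, along the tool's axes as they then stand; what a row does not reach is not made up. A row lasts 1/12 s, in which the tool goes at most 41.7 mm and 7.16 degrees, less where a joint would pass 70% of its speed; a pose out of reach is approached as far as the arm can. A call with a gripper value outside its range is refused whole. The fingers move at their own pace and stop on an object; "newtons" is the grip in N (left out, the last holds). Time passes only in rows, so rows that do not move let the fingers close, or fill a call up. It gives the time, the measured TCP pose, the force and the opening at its end, in the units of the state.
- r.get_state(): the state, without advancing time (a new reading comes with each control period).
- r.snapshot(name): name is "side" or "top" or "wrist"; returns (picture, depth): 420x560x3 uint8, red, green, blue; 420x560 float32, m along the optical axis (not along the pixel's ray), 0 where there is no reading.
- r.camera_info(name): a dict with "fx", "fy", "cx", "cy" (pixels), "D" ([k1, k2, p1, p2, k3] as OpenCV has them; the pictures are not rectified), "R" (3x3) and "t" (3): a world point X has camera coordinates R X + t. Camera axes: x right, y down, z forward; pixel columns grow to the right and rows downward; lengths in m; the calibration is good to about 2 mm. A picture is of the moment at which its call begins: read the wrist's pose just before it. camera_info takes no time and is no camera call; for the wrist camera it gives the pose at the moment of the call.
- r.finish_job(): hands the job in, once; it reports no verdict.
The state is a dict: "clock": time; "joint_positions": joint angles; "qvel": joint speeds; "joint_efforts": joint torques, N m; "tcp_pos": TCP position; "orientation": TCP orientation; "contact_force": force on the tool from outside, world axes, zero at the start; "moment": the same for the moment, N m; "grip_width": opening from 0.0 (shut) to 1.0 (fully open).
Only numpy, scipy, OpenCV 4.12 (cv2) and the standard library are available. Lean on these libraries where they do the work, as an engineer would, in place of code of your own. Each camera call takes 0.05 s, during which the arm holds its last target. There are 200 camera calls.

## Working session

There is one attempt and no reset: what is moved stays moved. The work goes in short steps, Python scripts to look and compute and a tool call to move; the robot and the scene stay as the last step left them, time stands still between calls to the robot, and variables do not carry over. Pictures are saved under pics/ and viewed, about 8 in all and at most 12, crops included, and the job is handed in when it is done.

Besides the shell and the picture viewer there is one more tool, called after "Emit:" as a command line: name --argument value ..., lists and objects as JSON in quotes. play_rows: Moves the arm, as the interface text tells. Its arguments: {"type":"object","properties":{"rows":{"type":"array"},"newtons":{"type":"number"}},"required":["rows"]}

```bash
mkdir -p pics
python3 - <<'E'
from workcell import r
import cv2,numpy as np
s=r.get_state();print(s['clock'],s['tcp_pos'],s['orientation'],s['grip_width'])
for n in ("top","side"):
    p,d=r.snapshot(n);cv2.imwrite(f"pics/{n}0.png",p[:,:,::-1]);np.savez(f"{n}0.npz",p=p,d=d,**{k:np.array(v) for k,v in r.camera_info(n).items()})
E
```

```text
0.0 [0.14572662 0.47814688 0.40423088] [[ 2.91533194e-01  9.56560659e-01 -3.19883201e-04]
 [ 9.56560098e-01 -2.91533370e-01 -1.03631791e-03]
 [-1.08455757e-03 -3.86643553e-06 -9.99999412e-01]] 1.0011091963879086
```

View pics/top0.png

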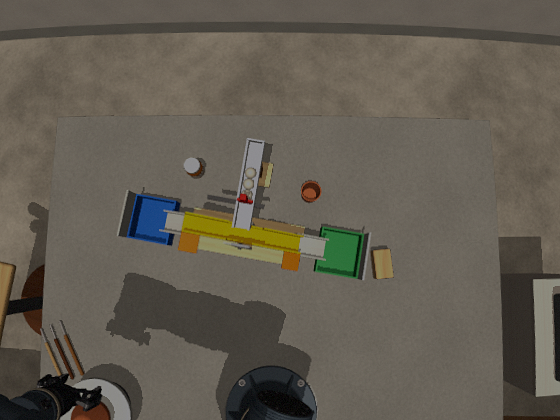

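View pics/side0.png

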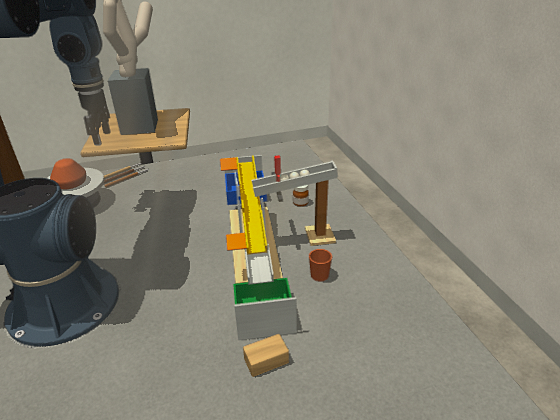

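The top view shows the left pad at about (188,242), the right pad at (291,261), the red post at (244,198), and the balls at (250,173–190). The jar, cup and block are well clear of all of these. Next I measure the pads and post by colour and depth.

```bash
cat > h.py <<'E'
import numpy as np,cv2
def cloud(f,box,hsvlo,hsvhi):
    z=np.load(f);p,d=z['p'],z['d'];x0,y0,x1,y1=box
    m=cv2.inRange(cv2.cvtColor(p,cv2.COLOR_RGB2HSV),hsvlo,hsvhi)>0
    k=np.zeros_like(m);k[y0:y1,x0:x1]=1;m&=k&(d>0)
    v,u=np.nonzero(m)
    K=np.array([[z['fx'],0,z['cx']],[0,z['fy'],z['cy']],[0,0,1]],float)
    n=cv2.undistortPoints(np.c_[u,v].astype(np.float32)[:,None],K,z['D'].astype(float))[:,0]
    dd=d[v,u];C=np.c_[n*dd[:,None],dd]
    return (C-z['t'])@z['R'],np.c_[u,v]
E
python3 - <<'E'
from h import *
np.set_printoptions(precision=4,suppress=True)
for nm,f,b,lo,hi in [("L","top0.npz",(170,225,205,260),(8,180,120),(17,255,255)),("R","top0.npz",(275,242,310,278),(8,180,120),(17,255,255)),
 ("post","top0.npz",(230,185,262,215),(0,170,80),(6,255,255)),
 ("Ls","side0.npz",(215,150,245,175),(8,180,120),(17,255,255)),("Rs","side0.npz",(220,228,252,252),(8,180,120),(17,255,255)),("posts","side0.npz",(268,150,290,185),(0,150,60),(6,255,255)),
 ]:
    P,uv=cloud(f,b,lo,hi)
    print(nm,len(P),np.median(P,0),P.min(0),P.max(0))
    if nm=="post":
        for a in np.unique(np.round(P[:,2]/.01)): q=P[np.round(P[:,2]/.01)==a]; print(a,len(q),q.mean(0))
E
```

```text
L 151 [0.5086 0.213  0.2144] [ 0.4845  0.1954 -0.0001] [0.5365 0.2567 0.2239]
R 267 [ 0.4634 -0.0517  0.1301] [ 0.438  -0.0777  0.1198] [ 0.4888 -0.0289  0.1403]
post 57 [0.62  0.071 0.288] [0.6122 0.0518 0.226 ] [0.6382 0.091  0.2921]
23.0 5 [0.6233 0.0659 0.2327]
24.0 15 [0.6196 0.0697 0.2378]
29.0 37 [0.6202 0.0722 0.2888]
Ls 178 [0.508  0.2144 0.2145] [0.4826 0.1898 0.205 ] [0.5345 0.2408 0.2254]
Rs 176 [ 0.4679 -0.0548  0.1301] [ 0.4353 -0.083   0.0106] [0.4985 0.1341 0.1387]
posts 107 [0.6174 0.0623 0.2608] [ 0.6111  0.0443 -0.0059] [0.7965 0.638  0.2913]
```

Feeder frame: yaw is about -0.16 rad, origin at about (0.539, 0.081). After turning the tool -0.136 rad about its z, tool x = feeder left, y = feeder away and z = down. First move: close the fingers, turn and lift.

Emit:
play_rows --rows '[{"fingers": 0,"dz": -1,"rz": -0.068},{"fingers": 0,"dz": -1,"rz": -0.068},{"fingers": 0,"dz": -1},{"fingers": 0,"dy": 2},{"fingers": 0,"dy": 2}]' --newtons 40

```text
invalid input at $.rows[0]: expected keys dx, dy, dz, rx, ry, rz, fingers
```

Emit:
play_rows --rows '[{"dy": 2.6,"dx": -1.3},{"dy": 2.6,"dx": -1.3},{"dy": 2.6,"dx": -1.3},{"dy": 2.6,"dx": -1.3},{"dy": 2.6,"dx": -1.3}]'

```text
invalid input at $.rows[0]: expected keys dx, dy, dz, rx, ry, rz, fingers
```

Emit:
play_rows --rows '[{"dy": 2.6,"dx": -1.3},{"dy": 2.6,"dx": -1.3},{"dy": 2.6,"dx": -1.3},{"dy": 2.6,"dx": -1.3},{"dy": 2.6,"dx": -1.3}]'

```text
invalid input at $.rows[0]: expected keys dx, dy, dz, rx, ry, rz, fingers
```

```bash
cat >> h.py <<'E'
O=np.array([.539,.081]);T=-.16
def where():
    from workcell import r
    s=r.get_state();p=np.array(s['tcp_pos']);R=np.array(s['orientation']);tip=p+.173*R[:,2]
    d=tip[:2]-O;c,n=np.cos(T),np.sin(T)
    print('clock',s['clock'],'tip feeder',(c*d[0]+n*d[1]).round(4),(-n*d[0]+c*d[1]).round(4),tip[2].round(4),'xaxis',R[:,0].round(3),'zaxis',R[:,2].round(3),'F',np.round(s['contact_force'],1),'w',s['grip_width'])
E
python3 -c "from h import *;where()"
```

```text
clock 0.1 tip feeder -0.4516 0.3293 0.2313 xaxis [ 0.291  0.957 -0.001] zaxis [-0.    -0.001 -1.   ] F [0.7 0.6 0.8] w 1.0019466733663789
```

Every row needs all the keys.

Emit:
play_rows --rows '[{"dx": 0,"dy": 0,"dz": -1,"rx": 0,"ry": 0,"rz": -0.068,"fingers": 0},{"dx": 0,"dy": 0,"dz": -1,"rx": 0,"ry": 0,"rz": -0.068,"fingers": 0},{"dx": 0,"dy": 0,"dz": -1,"rx": 0,"ry": 0,"rz": 0,"fingers": 0},{"dx": 0,"dy": 2,"dz": 0,"rx": 0,"ry": 0,"rz": 0,"fingers": 0},{"dx": 0,"dy": 2,"dz": 0,"rx": 0,"ry": 0,"rz": 0,"fingers": 0}]' --newtons 40

```text
clock: 0.52
tcp_pos: [0.1852, 0.4721, 0.4354]
orientation: [[0.16, 0.987, 0.0], [0.987, -0.16, 0.001], [0.001, 0.0, -1.0]]
contact_force: [-0.0, -0.3, -0.8]
grip_width: 0.3
```

Emit:
play_rows --rows '[{"dx": -1.3,"dy": 2.6,"dz": 0,"rx": 0,"ry": 0,"rz": 0,"fingers": 0},{"dx": -1.3,"dy": 2.6,"dz": 0,"rx": 0,"ry": 0,"rz": 0,"fingers": 0},{"dx": -1.3,"dy": 2.6,"dz": 0,"rx": 0,"ry": 0,"rz": 0,"fingers": 0},{"dx": -1.3,"dy": 2.6,"dz": 0,"rx": 0,"ry": 0,"rz": 0,"fingers": 0},{"dx": -1.3,"dy": 2.6,"dz": 0,"rx": 0,"ry": 0,"rz": 0,"fingers": 0}]'

```text
clock: 0.93
tcp_pos: [0.3042, 0.3861, 0.4349]
orientation: [[0.162, 0.987, -0.0], [0.987, -0.162, -0.0], [-0.0, -0.0, -1.0]]
contact_force: [-0.1, 0.7, 0.3]
grip_width: 0.001
```

Emit:
play_rows --rows '[{"dx": -1.3,"dy": 2.6,"dz": 0,"rx": 0,"ry": 0,"rz": 0,"fingers": 0},{"dx": -1.3,"dy": 2.6,"dz": 0,"rx": 0,"ry": 0,"rz": 0,"fingers": 0},{"dx": -1.3,"dy": 2.6,"dz": 0,"rx": 0,"ry": 0,"rz": 0,"fingers": 0},{"dx": -1.3,"dy": 2.6,"dz": 0,"rx": 0,"ry": 0,"rz": 0,"fingers": 0},{"dx": -1.3,"dy": 2.6,"dz": 0,"rx": 0,"ry": 0,"rz": 0,"fingers": 0}]'

```text
clock: 1.35
tcp_pos: [0.4223, 0.3011, 0.4349]
orientation: [[0.162, 0.987, -0.0], [0.987, -0.162, 0.0], [-0.0, -0.0, -1.0]]
contact_force: [0.3, 1.0, -0.0]
grip_width: -0.002
```

```bash
python3 -c "from h import *;where()"
```

```text
clock 1.35 tip feeder -0.1503 0.1987 0.2619 xaxis [ 0.162  0.987 -0.   ] zaxis [-0.  0. -1.] F [ 0.3  1.  -0. ] w -0.0022579172124676744
```

Emit:
play_rows --rows '[{"dx": -1.5,"dy": 2.5,"dz": 0,"rx": 0,"ry": 0,"rz": 0,"fingers": 0},{"dx": -1.5,"dy": 2.5,"dz": 0,"rx": 0,"ry": 0,"rz": 0,"fingers": 0},{"dx": -1.5,"dy": 2.4,"dz": 0,"rx": 0,"ry": 0,"rz": 0,"fingers": 0},{"dx": -1.4,"dy": 2.3,"dz": 0,"rx": 0,"ry": 0,"rz": 0,"fingers": 0},{"dx": 0,"dy": 0,"dz": 1,"rx": 0,"ry": 0,"rz": 0,"fingers": 0}]'

```text
clock: 1.77
tcp_pos: [0.5105, 0.2259, 0.4256]
orientation: [[0.165, 0.986, 0.002], [0.986, -0.165, -0.0], [0.0, 0.002, -1.0]]
contact_force: [1.3, 0.9, 0.3]
grip_width: -0.001
```

Emit:
play_rows --rows '[{"dx": 0,"dy": 0,"dz": 1,"rx": 0,"ry": 0,"rz": 0,"fingers": 0},{"dx": 0,"dy": 0,"dz": 0.8,"rx": 0,"ry": 0,"rz": 0,"fingers": 0},{"dx": 0,"dy": 0,"dz": 0.6,"rx": 0,"ry": 0,"rz": 0,"fingers": 0},{"dx": 0,"dy": 0,"dz": 0.6,"rx": 0,"ry": 0,"rz": 0,"fingers": 0},{"dx": 0,"dy": 0,"dz": 0.6,"rx": 0,"ry": 0,"rz": 0,"fingers": 0}]'

```text
clock: 2.18
tcp_pos: [0.5075, 0.2288, 0.3885]
orientation: [[0.159, 0.987, 0.0], [0.987, -0.159, 0.0], [0.0, 0.0, -1.0]]
contact_force: [-0.2, -0.1, 0.6]
grip_width: -0.001
```

Emit:
play_rows --rows '[{"dx": 0,"dy": 0,"dz": 0.6,"rx": 0,"ry": 0,"rz": 0,"fingers": 0},{"dx": 0,"dy": 0,"dz": 0.6,"rx": 0,"ry": 0,"rz": 0,"fingers": 0},{"dx": 0,"dy": 0,"dz": 0.6,"rx": 0,"ry": 0,"rz": 0,"fingers": 0},{"dx": 0,"dy": 0,"dz": 0.6,"rx": 0,"ry": 0,"rz": 0,"fingers": 0},{"dx": 0,"dy": 0,"dz": 0.6,"rx": 0,"ry": 0,"rz": 0,"fingers": 0}]'

```text
clock: 2.6
tcp_pos: [0.5076, 0.2285, 0.3581]
orientation: [[0.159, 0.987, -0.0], [0.987, -0.159, -0.0], [-0.0, -0.0, -1.0]]
contact_force: [-0.3, -0.0, 0.1]
grip_width: 0.001
```

```bash
python3 -c "from h import *;where()"
```

```text
clock 2.6 tip feeder -0.0545 0.1406 0.1851 xaxis [ 0.159  0.987 -0.   ] zaxis [-0. -0. -1.] F [-0.3 -0.   0.1] w 0.0014705521763626133
```

Emit:
play_rows --rows '[{"dx": 0,"dy": 0,"dz": 0.6,"rx": 0,"ry": 0,"rz": 0,"fingers": 0},{"dx": 0,"dy": 0,"dz": 0.6,"rx": 0,"ry": 0,"rz": 0,"fingers": 0},{"dx": 0,"dy": 0,"dz": 0.6,"rx": 0,"ry": 0,"rz": 0,"fingers": 0},{"dx": 0,"dy": 0,"dz": 0.6,"rx": 0,"ry": 0,"rz": 0,"fingers": 0},{"dx": 0,"dy": 0,"dz": 0.6,"rx": 0,"ry": 0,"rz": 0,"fingers": 0}]'

```text
clock: 3.02
tcp_pos: [0.5076, 0.2285, 0.3281]
orientation: [[0.159, 0.987, -0.0], [0.987, -0.159, -0.0], [-0.0, -0.0, -1.0]]
contact_force: [-0.2, 1.0, -0.2]
grip_width: -0.003
```

Run:
```python
from h import *;where()
from workcell import r
n="side";p,d=r.snapshot(n);cv2.imwrite("pics/side1.png",cv2.resize(p[100:300,150:380,::-1],None,fx=3,fy=3));np.savez("side1.npz",p=p,d=d,**{k:np.array(v) for k,v in r.camera_info(n).items()})
P,_=cloud("side1.npz",(205,130,250,250),(8,180,120),(17,255,255))
for m in (P[:,1]>.1,P[:,1]<.05): print(m.sum(),np.median(P[m],0))
```

```text
clock 3.0167 tip feeder -0.0545 0.1406 0.1551 xaxis [ 0.159  0.987 -0.   ] zaxis [-0. -0. -1.] F [-0.2  1.  -0.2] w -0.0026584762536133516
53 [0.5083137  0.22295068 0.14642075]
155 [ 0.46533696 -0.04602593  0.20393418]
```

View pics/side1.png

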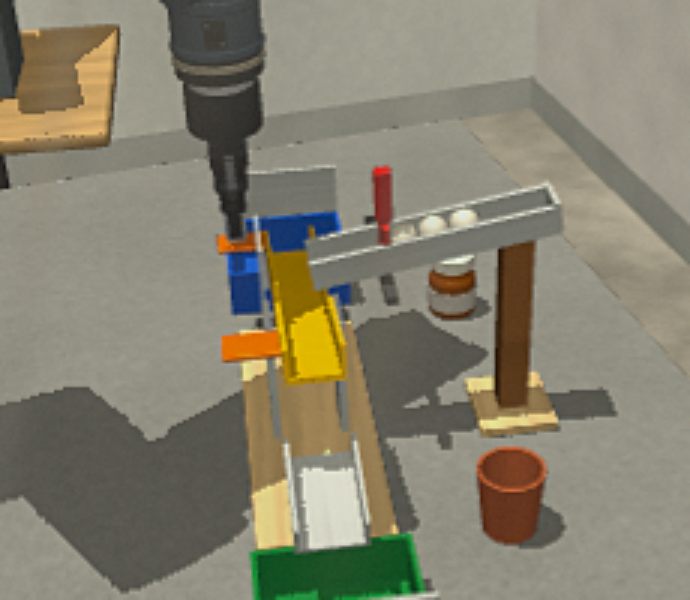

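The side view shows the right pad raised (z about 0.204) and the left pad falling away below the fingertip, so the gate is past level. I retract upward and go around to the right of the post.

Emit:
play_rows --rows '[{"dx": 0,"dy": 0,"dz": -3.5,"rx": 0,"ry": 0,"rz": 0,"fingers": 0},{"dx": 0,"dy": 0,"dz": -3.5,"rx": 0,"ry": 0,"rz": 0,"fingers": 0},{"dx": 0,"dy": 0,"dz": -3.5,"rx": 0,"ry": 0,"rz": 0,"fingers": 0},{"dx": 0,"dy": 0,"dz": -3.5,"rx": 0,"ry": 0,"rz": 0,"fingers": 0},{"dx": 0,"dy": 0,"dz": -3.5,"rx": 0,"ry": 0,"rz": 0,"fingers": 0}]'

```text
clock: 3.48
tcp_pos: [0.5072, 0.2283, 0.5056]
orientation: [[0.159, 0.987, 0.0], [0.987, -0.159, 0.0], [0.0, 0.0, -1.0]]
contact_force: [0.8, 0.1, 0.8]
grip_width: 0.0
```

Emit:
play_rows --rows '[{"dx": -2.5,"dy": 0,"dz": 0,"rx": 0,"ry": 0,"rz": 0,"fingers": 0},{"dx": -2.5,"dy": 0,"dz": 0,"rx": 0,"ry": 0,"rz": 0,"fingers": 0},{"dx": -2.5,"dy": 0,"dz": 0,"rx": 0,"ry": 0,"rz": 0,"fingers": 0},{"dx": -2.5,"dy": 0,"dz": 0,"rx": 0,"ry": 0,"rz": 0,"fingers": 0},{"dx": -2.5,"dy": 0,"dz": 0,"rx": 0,"ry": 0,"rz": 0,"fingers": 0}]'

```text
clock: 3.9
tcp_pos: [0.4874, 0.1041, 0.5037]
orientation: [[0.159, 0.987, 0.0], [0.987, -0.159, 0.0], [0.0, 0.0, -1.0]]
contact_force: [1.2, 0.3, -0.0]
grip_width: 0.002
```

Emit:
play_rows --rows '[{"dx": -2.5,"dy": 0,"dz": 0,"rx": 0,"ry": 0,"rz": 0,"fingers": 0},{"dx": -2,"dy": 0,"dz": 0,"rx": 0,"ry": 0,"rz": 0,"fingers": 0},{"dx": -2,"dy": 2,"dz": 0,"rx": 0,"ry": 0,"rz": 0,"fingers": 0},{"dx": 0,"dy": 2.5,"dz": 0,"rx": 0,"ry": 0,"rz": 0,"fingers": 0},{"dx": 0,"dy": 2.5,"dz": 0,"rx": 0,"ry": 0,"rz": 0,"fingers": 0}]'

```text
clock: 4.32
tcp_pos: [0.5469, 0.0285, 0.5044]
orientation: [[0.161, 0.987, 0.001], [0.987, -0.161, -0.0], [0.0, 0.001, -1.0]]
contact_force: [0.1, -1.0, 0.1]
grip_width: -0.003
```

Run:
```python
from h import *;where()
from workcell import r
np.set_printoptions(precision=4,suppress=True)
n="side";p,d=r.snapshot(n);cv2.imwrite("pics/side2.png",p[:,:,::-1]);np.savez("side2.npz",p=p,d=d,**{k:np.array(v) for k,v in r.camera_info(n).items()})
P,_=cloud("side2.npz",(205,130,250,250),(8,180,120),(17,255,255))
for m in (P[:,1]>.1,P[:,1]<.05): print(m.sum(),np.median(P[m],0))
P,_=cloud("side2.npz",(268,150,290,185),(0,150,60),(6,255,255));P=P[P[:,2]>.25];d=P[:,:2]-O;c,s=np.cos(T),np.sin(T)
print('post feeder x',np.percentile(c*d[:,0]+s*d[:,1],[5,50,95]),'y',np.percentile(-s*d[:,0]+c*d[:,1],[5,50,95]))
```

```text
clock 4.3167 tip feeder 0.0164 -0.0506 0.3314 xaxis [0.161 0.987 0.   ] zaxis [ 0.001 -0.    -1.   ] F [ 0.1 -1.   0.1] w -0.003147428856004003
54 [0.5063 0.2312 0.1321]
127 [ 0.4672 -0.0418  0.2176]
post feeder x [0.0746 0.0804 0.086 ] y [-0.0098 -0.0058  0.0031]
```

The gate rests at its other stop (pads at 0.132 and 0.218) and the post is at feeder (0.080, ~0). I move in beside the post and descend to tip z about 0.252.

Emit:
play_rows --rows '[{"dx": 0,"dy": 2.1,"dz": 0,"rx": 0,"ry": 0,"rz": 0,"fingers": 0},{"dx": 0,"dy": 2,"dz": 0,"rx": 0,"ry": 0,"rz": 0,"fingers": 0},{"dx": 0,"dy": 1.5,"dz": 0,"rx": 0,"ry": 0,"rz": 0,"fingers": 0},{"dx": 0,"dy": 0,"dz": 2,"rx": 0,"ry": 0,"rz": 0,"fingers": 0},{"dx": 0,"dy": 0,"dz": 2,"rx": 0,"ry": 0,"rz": 0,"fingers": 0}]'

```text
clock: 4.78
tcp_pos: [0.6031, 0.0208, 0.4633]
orientation: [[0.159, 0.987, 0.002], [0.987, -0.159, 0.0], [0.0, 0.002, -1.0]]
contact_force: [0.9, 0.4, 0.6]
grip_width: 0.003
```

Emit:
play_rows --rows '[{"dx": 0,"dy": 0,"dz": 2,"rx": 0,"ry": 0,"rz": 0,"fingers": 0},{"dx": 0,"dy": 0,"dz": 1.2,"rx": 0,"ry": 0,"rz": 0,"fingers": 0},{"dx": 0,"dy": 0,"dz": 0.8,"rx": 0,"ry": 0,"rz": 0,"fingers": 0},{"dx": 0,"dy": 0,"dz": 0,"rx": 0,"ry": 0,"rz": 0,"fingers": 0},{"dx": 0,"dy": 0,"dz": 0,"rx": 0,"ry": 0,"rz": 0,"fingers": 0}]'

```text
clock: 5.2
tcp_pos: [0.6018, 0.0209, 0.4241]
orientation: [[0.159, 0.987, 0.0], [0.987, -0.159, -0.0], [-0.0, 0.0, -1.0]]
contact_force: [-0.5, 0.1, 0.6]
grip_width: -0.001
```

Run:
```python
from h import *;where()
from workcell import r
p,d=r.snapshot("side");cv2.imwrite("pics/side3.png",cv2.resize(p[100:220,200:360,::-1],None,fx=4,fy=4))
```

```text
clock 5.2 tip feeder 0.0715 -0.0493 0.2511 xaxis [ 0.159  0.987 -0.   ] zaxis [ 0. -0. -1.] F [-0.5  0.1  0.6] w -0.0005105850091144005
```

View pics/side3.png

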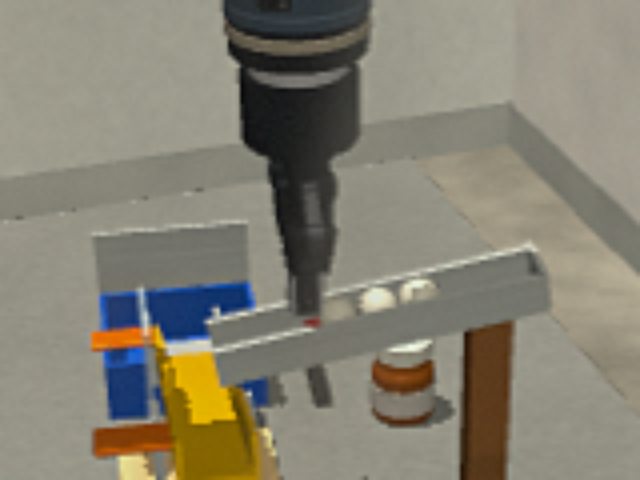

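The finger is just to the right of the post, in line with it (crop at about (305,310)), and all three balls are still queued behind it. Pushing left now.

Emit:
play_rows --rows '[{"dx": 0.8,"dy": 0.4,"dz": 0,"rx": 0,"ry": 0,"rz": 0,"fingers": 0},{"dx": 0.8,"dy": 0,"dz": 0,"rx": 0,"ry": 0,"rz": 0,"fingers": 0},{"dx": 0.8,"dy": 0,"dz": 0,"rx": 0,"ry": 0,"rz": 0,"fingers": 0},{"dx": 0.8,"dy": 0,"dz": 0,"rx": 0,"ry": 0,"rz": 0,"fingers": 0},{"dx": 0.8,"dy": 0,"dz": 0,"rx": 0,"ry": 0,"rz": 0,"fingers": 0}]'

```text
clock: 5.67
tcp_pos: [0.6123, 0.0608, 0.424]
orientation: [[0.159, 0.987, 0.001], [0.987, -0.159, -0.0], [-0.0, 0.001, -1.0]]
contact_force: [1.7, -2.5, 2.8]
grip_width: 0.003
```

Emit:
play_rows --rows '[{"dx": 0.8,"dy": 0,"dz": 0,"rx": 0,"ry": 0,"rz": 0,"fingers": 0},{"dx": 0.8,"dy": 0,"dz": 0,"rx": 0,"ry": 0,"rz": 0,"fingers": 0},{"dx": 0.8,"dy": 0,"dz": 0,"rx": 0,"ry": 0,"rz": 0,"fingers": 0},{"dx": 0.8,"dy": 0,"dz": 0,"rx": 0,"ry": 0,"rz": 0,"fingers": 0},{"dx": 0.5,"dy": 0,"dz": 0,"rx": 0,"ry": 0,"rz": 0,"fingers": 0}]'

```text
clock: 6.08
tcp_pos: [0.6181, 0.0973, 0.4238]
orientation: [[0.159, 0.987, 0.0], [0.987, -0.159, 0.0], [0.0, 0.0, -1.0]]
contact_force: [2.7, -1.5, 3.6]
grip_width: -0.002
```

Run:
```python
from h import *;where()
from workcell import r
p,d=r.snapshot("top");cv2.imwrite("pics/top4.png",cv2.resize(p[120:290,100:320,::-1],None,fx=3,fy=3))
```

```text
clock 6.0833 tip feeder 0.0756 0.0288 0.2508 xaxis [0.159 0.987 0.   ] zaxis [ 0.  0. -1.] F [ 2.7 -1.5  3.6] w -0.0015964260303042916
```

View pics/top4.png

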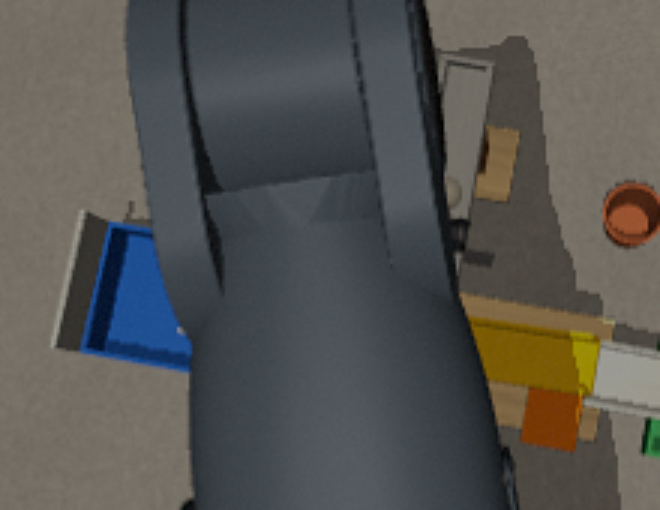

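The arm hides the post in this view, but a ball is visible at crop (455,190), and something white shows at (182,328) in the left tub. I let the balls roll, back off slightly and retract.

Emit:
play_rows --rows '[{"dx": 0.1,"dy": 0,"dz": 0,"rx": 0,"ry": 0,"rz": 0,"fingers": 0},{"dx": 0,"dy": 0,"dz": 0,"rx": 0,"ry": 0,"rz": 0,"fingers": 0},{"dx": -0.3,"dy": 0,"dz": 0,"rx": 0,"ry": 0,"rz": 0,"fingers": 0},{"dx": 0,"dy": 0,"dz": -1.5,"rx": 0,"ry": 0,"rz": 0,"fingers": 0},{"dx": 0,"dy": 0,"dz": -2.5,"rx": 0,"ry": 0,"rz": 0,"fingers": 0}]'

```text
clock: 6.55
tcp_pos: [0.6172, 0.0936, 0.4618]
orientation: [[0.16, 0.987, -0.005], [0.987, -0.16, -0.001], [-0.001, -0.005, -1.0]]
contact_force: [1.2, 0.0, 1.1]
grip_width: -0.004
```

Emit:
play_rows --rows '[{"dx": 0,"dy": 0,"dz": -2.5,"rx": 0,"ry": 0,"rz": 0,"fingers": 0},{"dx": 0,"dy": 0,"dz": -2.5,"rx": 0,"ry": 0,"rz": 0,"fingers": 0},{"dx": 0,"dy": -2.5,"dz": 0,"rx": 0,"ry": 0,"rz": 0,"fingers": 0},{"dx": 0,"dy": -2.5,"dz": 0,"rx": 0,"ry": 0,"rz": 0,"fingers": 0},{"dx": 0,"dy": -2.5,"dz": 0,"rx": 0,"ry": 0,"rz": 0,"fingers": 0}]'

```text
clock: 6.97
tcp_pos: [0.5433, 0.1058, 0.5134]
orientation: [[0.16, 0.987, 0.0], [0.987, -0.16, 0.0], [0.0, 0.0, -1.0]]
contact_force: [-0.2, 1.1, -0.0]
grip_width: -0.0
```

Emit:
play_rows --rows '[{"dx": -2,"dy": -2.5,"dz": 0,"rx": 0,"ry": 0,"rz": 0,"fingers": 0},{"dx": -2,"dy": -2.5,"dz": 0,"rx": 0,"ry": 0,"rz": 0,"fingers": 0},{"dx": -2,"dy": -2.5,"dz": 0,"rx": 0,"ry": 0,"rz": 0,"fingers": 0},{"dx": -2,"dy": -2.5,"dz": 0,"rx": 0,"ry": 0,"rz": 0,"fingers": 0},{"dx": -2,"dy": -2.5,"dz": 0,"rx": 0,"ry": 0,"rz": 0,"fingers": 0}]'

```text
clock: 7.38
tcp_pos: [0.4024, 0.0265, 0.5133]
orientation: [[0.159, 0.987, -0.0], [0.987, -0.159, -0.0], [-0.0, -0.0, -1.0]]
contact_force: [0.7, -0.6, 0.5]
grip_width: -0.004
```

Emit:
play_rows --rows '[{"dx": -2,"dy": -2.5,"dz": 0,"rx": 0,"ry": 0,"rz": 0,"fingers": 0},{"dx": -2,"dy": -2.5,"dz": 0,"rx": 0,"ry": 0,"rz": 0,"fingers": 0},{"dx": -2,"dy": -2,"dz": 0,"rx": 0,"ry": 0,"rz": 0,"fingers": 0},{"dx": -2,"dy": 0,"dz": 0,"rx": 0,"ry": 0,"rz": 0,"fingers": 0},{"dx": 0,"dy": 0,"dz": 0,"rx": 0,"ry": 0,"rz": 0,"fingers": 0}]'

```text
clock: 7.8
tcp_pos: [0.3207, -0.0424, 0.514]
orientation: [[0.161, 0.987, 0.001], [0.987, -0.161, -0.001], [-0.001, 0.001, -1.0]]
contact_force: [0.1, 0.2, 0.2]
grip_width: -0.0
```

Run:
```python
from h import *;where()
from workcell import r
np.set_printoptions(precision=4,suppress=True)
for n in("top","side"):
    p,d=r.snapshot(n);np.savez(n+"5.npz",p=p,d=d,**{k:np.array(v) for k,v in r.camera_info(n).items()})
    cv2.imwrite(f"pics/{n}5.png",cv2.resize(p[120:290,100:320,::-1],None,fx=3,fy=3))
c,s=np.cos(T),np.sin(T)
for f,b in(("top5.npz",(200,180,262,215)),("side5.npz",(250,140,300,190))):
    P,_=cloud(f,b,(0,150,60),(6,255,255));P=P[(P[:,2]>.25)&(P[:,2]<.3)];d=P[:,:2]-O
    print(len(P),'post y',np.percentile(-s*d[:,0]+c*d[:,1],[5,50,95]) if len(P) else 0)
```

```text
clock 7.8 tip feeder -0.1957 -0.1568 0.341 xaxis [ 0.161  0.987 -0.001] zaxis [ 0.001 -0.001 -1.   ] F [0.1 0.2 0.2] w -0.00034220713688881845
50 post y [0.0467 0.0539 0.0605]
75 post y [0.0401 0.0447 0.053 ]
```

View pics/top5.png

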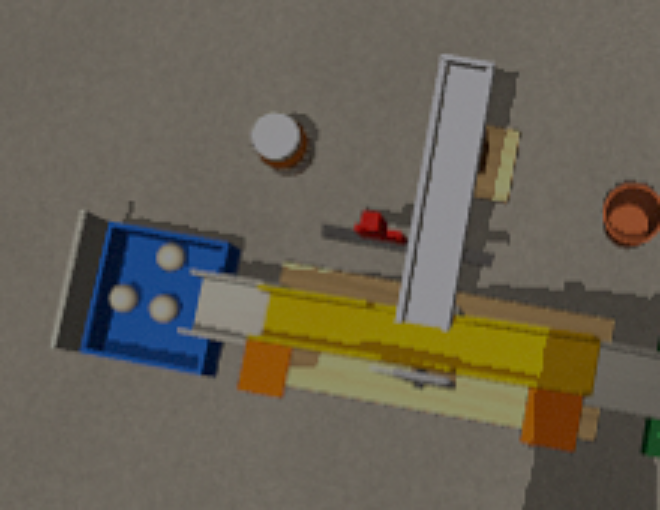

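All three balls lie in the left (blue) tub at crop (170,255), (122,297) and (163,308). The shutter is about 50 mm open and the channel is empty. The gate is over to the left, the jar and cup are in place, and the robot is clear. One short wait so the balls settle, then I hand in.

Emit:
play_rows --rows '[{"dx": 0,"dy": 0,"dz": 0,"rx": 0,"ry": 0,"rz": 0,"fingers": 0},{"dx": 0,"dy": 0,"dz": 0,"rx": 0,"ry": 0,"rz": 0,"fingers": 0},{"dx": 0,"dy": 0,"dz": 0,"rx": 0,"ry": 0,"rz": 0,"fingers": 0},{"dx": 0,"dy": 0,"dz": 0,"rx": 0,"ry": 0,"rz": 0,"fingers": 0},{"dx": 0,"dy": 0,"dz": 0,"rx": 0,"ry": 0,"rz": 0,"fingers": 0}]'

```text
clock: 8.32
tcp_pos: [0.3226, -0.0402, 0.5136]
orientation: [[0.158, 0.987, -0.0], [0.987, -0.158, 0.0], [0.0, -0.0, -1.0]]
contact_force: [-0.4, -0.2, 0.3]
grip_width: -0.0
```

```bash
python3 -c "
from workcell import r
print(r.finish_job())"
```

```text
the job is handed in; nothing more can be done
None
```

I pressed the left pad down with closed fingers until the gate rocked over, then pushed the shutter open by its post. After that I retracted and handed the job in at about 8.3 s; no verdict is reported.

- **Gate:** before the shutter was touched, the pads measured 132 mm (left) and 218 mm (right), so it was at its other stop. The last picture still shows it that way.
- **Shutter:** it is about 50 mm open. The top view put the post at 54 mm and the side view at roughly 48 mm; both are well over the 34 mm limit.
- **Balls:** all three lie in the blue left tub and the channel is empty. I judged this by eye, without measuring their positions.
- **Bystanders:** the jar and cup look unmoved, but I did not measure them. The block was outside the last picture I viewed; the arm went nowhere near it.
- **Contact:** the robot stands clear, with force readings under 1 N.

No check failed. The first three move calls were refused because the rows lacked keys; nothing moved.

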